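# Lock up a lino block in the galley with the quoin key

### The job

Get the mounted lino block ready for proofing: slide it fully home against the head end of the galley, then take the T-handled key out of the tool stand, seat its square tip fully in the recess of the quoin beside the block and turn it clockwise until the jaw grips the block firmly. Stand the key back in its hole in the tool stand, fully down, and leave the gouges and the ink tin where they are.

Things in the scene. Friction and masses are not known exactly. Their poses are not given: they have to be found in the camera images.
- galley: three-sided shallow steel tray, fixed, 260 x 184 mm, bars 18 mm high, open at its near (-x) end. Origin on the table; x axis along the tray to its head end, y to the left, z up. Tray floor 3 mm above the origin. Wooden sticks (19 mm above the table) line it: near face of the head stick at x = +100 mm, inner face of the left guide stick at y = +60 mm. A quoin sits on the right
- block: mounted lino block, 120 (x) x 90 (y) x 23 mm high, about 0.2 kg, plywood with a beige lino face carved with a bird; loose on the tray floor between guide stick and quoin jaw, 30 to 60 mm short of the head stick. Origin at the centre of its underside, x along the tray. Home against the head stick: x = +40 mm in the galley frame; also against the guide stick: y = +15 mm
- quoin_jaw: steel jaw of the quoin, 88 mm long (x), 10 mm thick, 18 mm high, slides in the galley's y direction and faces the block's right side. Origin at the middle of the foot of its gripping face, which stands at x = +35, y = -36 mm in the galley frame with the screw at 0 and moves towards the block (+y) by 7 mm per rad of the screw
- quoin_screw (a joint): angle of the quoin's captive cam screw, rad: 0 open, grows clockwise seen from above, stop at 1.8; starts at 0 to 0.2. Turning it takes about 0.1 N m until, at about 0.86, the jaw has pressed the block against the guide stick; from there resistance rises steeply, doubling within 0.06 rad, and the grip is firm at 0.92 to 0.95. Let go, it springs back up to 0.06 and stays
- quoin_recess (a point): centre of the mouth of the 14.5 mm square recess, 16 mm deep, oiled, in the quoin's round screw head (34 mm across, upright axis), 23 mm above the table, at x = +35, y = -70 mm in the galley frame. x and y are square to the recess's sides and turn with the screw. The quoin is a dark steel block 90 x 46 mm, 20 mm thick
- key: T-handled key, 0.22 kg, upright in the stand: beech crossbar on an 18 mm round steel shank with a square steel tip 13 mm across, 20 mm long with a 5 mm tapered nose. A flange 34 mm across has its underside 46 mm above the tip's end. Origin at the tip's end, z up the shank, the square's sides along x and y. Fully in the recess its origin is 7 mm above the table, with 7 degrees of play either way
- key_bar (a point): centre of the key's crossbar, 110 mm above the tip's end; axes as the key's. The bar lies along y, 84 mm long, 22 mm wide, 18 mm high, with flat upright sides
- stand: wooden tool stand, fixed, 120 x 76 x 55 mm high, holding the key in its hole and two short mushroom-handled gravers (up to 95 mm above the table, part of the stand). Origin at the centre of its underside.
- stand_hole (a point): centre of the mouth of the key's round hole in the stand's top, 22 mm across, 50 mm deep, 55 mm above the table. The key hangs in it with its flange on the stand's top: origin of the key 46 mm below this point.
- ink_tin: round steel ink tin, 84 mm across, 62 mm high, origin at the centre of its underside; leave it alone
- gouge_a: lino gouge with a black handle 85 x 22 x 20 mm lying left of the galley, blade along +x, 150 mm long overall; leave it alone
- gouge_b: lino gouge with a beech handle, of the same size, lying right of the galley; leave it alone
Things that resemble listed ones, but are neither listed nor needed, are in the scene too. Leave any purple or turquoise look-alike of the block alone. What is shaped like the key but orange is not meant.

How it is judged:
By the outcome, as a careful person would: the job done as asked, in the order asked, and still so for the second after the job is handed in, with the robot touching nothing.
It also fails if it takes over 72 s, if anything falls off the work surface, if the arm or the gripper's body presses on something with over 40 N, if the wrist force passes 120 N, or if a joint passes its speed limit or range.

### The arm

A 7-joint arm with a two-finger parallel gripper is mounted at the origin on the work surface. World frame = base frame: x ahead of the robot, y to its left, z up, the work surface at z = 0. Lengths are in mm, angles in rad, forces in N, time in s.
With the tool pointing down it reaches from about 425 to 875 mm from the base axis. Payload 8.4 kg.
Tool frame: the origin (TCP) lies midway between the tips of the shut fingers; the grasp point (between the pads) lies 19 mm behind it; z points along the fingers, y is the line along which they close (so a half turn about z gives the same grasp; the last joint's range is limited). The gripper opens to 85 mm and grips with 20 to 120 N. Pads are 22 mm wide; open, the fingers measure 114 mm over their backs; the gripper's body (76 mm by 85 mm) begins 54 mm behind the grasp point. The pads swing forward as they close: fully open they stand 13 mm farther back than shut.
Start: joints at [1.238, 0.333, 0.04, 1.465, -0.013, 1.343, -0.059], TCP at [150.568, -632.292, 231.308] pointing down, gripper open.
Joint ranges: [-2.58, 2.58], [-0.38, 2.09], [-1.3, 1.39], [0.25, 2.4], [-1.5, 4.64], [0.08, 2.09], [-2.65, 2.65]. Speed limits (rad/s): [2.22, 2.22, 2.79, 2.79, 3.14, 3.14, 3.14].

### API

Orientations are given as a rotation vector (axis times angle).
In Python, from workcell import env gives the robot as it stands. Calls block until the motion is done:
- env.reach(position, orientation): joint-space move of the TCP to a pose.
- env.line_to(position, rotation=None, speed=150, f_stop=None): straight line of the TCP; rotation=None keeps the orientation; speed is the mean speed in mm/s. With f_stop (N) it stops when the force on the tool has changed by that much, and returns True; else False.
- env.move_joints(angles): joint-space move.
- env.gripper_to(opening, newtons=None): opening from 0.0 (shut) to 1.0 (fully open); newtons is the grip in N (None keeps the last); returns when the fingers have stopped.
- env.hold(seconds).
- env.ik(position, orientation): joint angles nearest the present ones, or None.
- env.snapshot(name): name is "side" or "top"; returns (picture, depth): 420x560x3 uint8, red, green, blue; 420x560 float32, mm along the optical axis (not along the pixel's ray), 0 where there is no reading.
- env.calibration(name): a dict with "vertical_fov" (degrees; the focal length in pixels is half the picture's height over the tangent of half this angle, whatever the lens; pixels are square), "cx", "cy" (the principal point, pixels), "position" and "rotation" of the camera in the world. Camera axes: x right, y down, z forward; pixel columns grow to the right and rows downward; lengths in mm; the calibration is good to about 2 mm. A picture is of the moment at which its call begins. calibration takes no time and is no camera call.
A pose or a line that the arm cannot do raises env.Unreachable and nothing moves.
- env.close_job(): hands the job in; it is judged then, once.
Readings, each from a call of its own:
- env.get_time_s(): time.
- env.get_qpos(): joint angles.
- env.get_dq(): joint speeds.
- env.get_joint_torque(): joint torques, N m.
- env.get_eef_pos(): TCP position.
- env.get_orientation(): TCP orientation.
- env.get_wrist_force(): force on the tool from outside, world axes, zero at the start.
- env.get_moment(): the same for the moment, N m.
- env.get_finger_gap(): opening from 0.0 (shut) to 1.0 (fully open).
- env.get_finger_force(): force on a finger pad.
Only numpy, scipy, OpenCV 4.12 (cv2) and the standard library are available. Lean on these libraries where they do the work, as an engineer would, in place of code of your own. Each camera call takes 0.05 s, during which the arm holds its last target. There are 200 camera calls.

## Working session

There is one attempt and no reset: what is moved stays moved. The work goes in short steps, each a Python script; the robot and the scene stay as the last script left them, time stands still between calls to the robot, and variables do not carry over. Pictures are saved under pics/ and viewed, at most 10 in all, crops included, and the job is handed in when it is done.

```bash
mkdir -p pics; ls; python3 - <<'E'
from workcell import env
import cv2, numpy as np
for n in ("top","side"):
    p,d=env.snapshot(n); cv2.imwrite(f"pics/{n}0.png",cv2.resize(p[:,:,::-1],(800,600))); np.save(f"pics/{n}0.npy",d); np.save(f"pics/{n}0p.npy",p)
    print(env.calibration(n))
print(env.get_orientation(),env.get_time_s())
E
```

```text
pics
{'vertical_fov': 47.3877916109934, 'cx': 278.88340414209904, 'cy': 211.0567117158741, 'position': array([ 303.50015854,  -42.29504059, 1321.82759964]), 'rotation': array([-2.14017787,  2.1889161 , -0.11436759])}
{'vertical_fov': 47.77334545089047, 'cx': 285.0006582674772, 'cy': 213.73183258024673, 'position': array([217.2834025 , 701.44437455, 949.58290367]), 'rotation': array([-0.34678269,  2.81320815, -1.09246986])}
[-3.11871652e+00 -3.66287530e-01  3.63502051e-04] 0.1
```

View pics/top0.png

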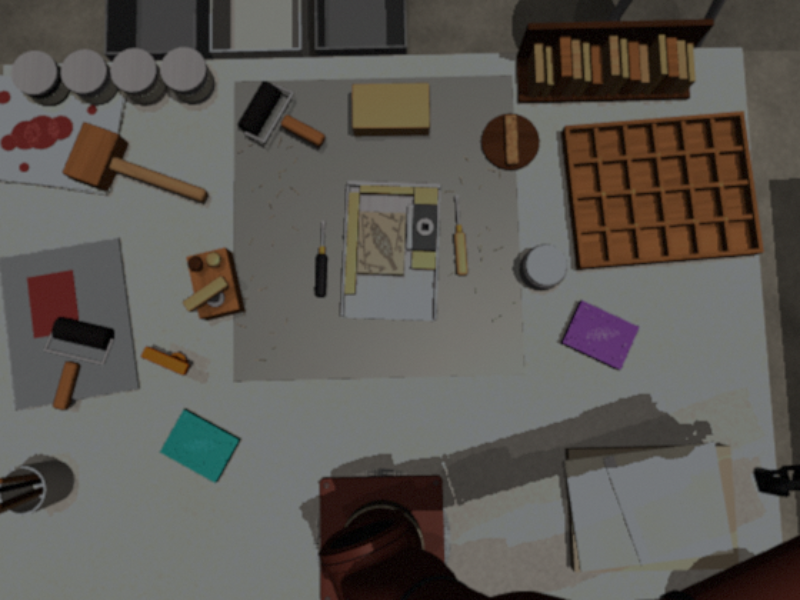

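View pics/side0.png

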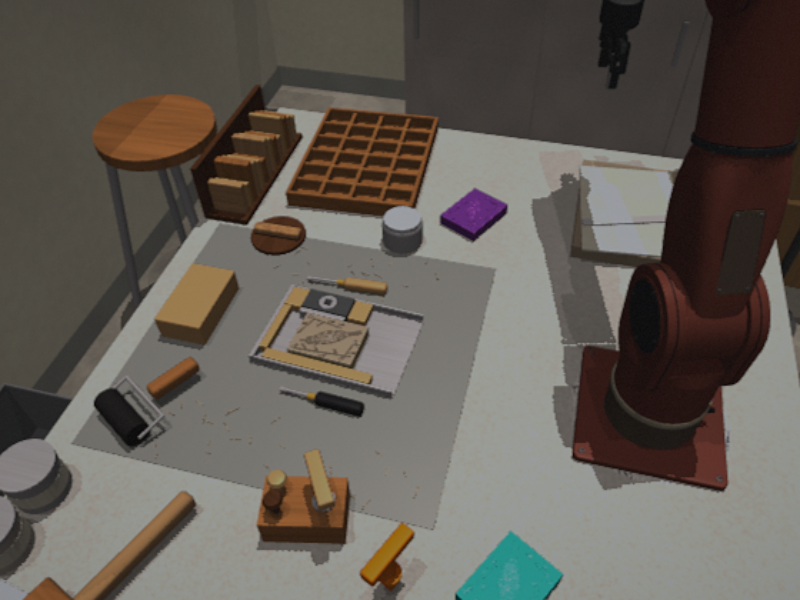

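```bash
cat > h.py <<'E'
from workcell import env
import cv2, numpy as np
from scipy.spatial.transform import Rotation as R
def world(n,u,v,z=None,depth=None):
    c=env.calibration(n); f=210/np.tan(np.radians(c["vertical_fov"])/2)
    ray=R.from_rotvec(c["rotation"]).apply([(u-c["cx"])/f,(v-c["cy"])/f,1.0])
    s=depth if z is None else (z-c["position"][2])/ray[2]
    return c["position"]+s*ray
def pix(n,P):
    c=env.calibration(n); f=210/np.tan(np.radians(c["vertical_fov"])/2)
    q=R.from_rotvec(c["rotation"]).inv().apply(np.asarray(P)-c["position"])
    return f*q[0]/q[2]+c["cx"], f*q[1]/q[2]+c["cy"]
def crop(p,u0,v0,w,h,s,cp=None):
    im=cv2.resize(p[v0:v0+h,u0:u0+w,::-1],None,fx=s,fy=s,interpolation=cv2.INTER_CUBIC)
    im=cv2.convertScaleAbs(im,alpha=1.6)
    for u in range(-(-u0//10)*10,u0+w,10):
        x=int((u-u0+.5)*s); cv2.line(im,(x,0),(x,6),(0,0,255),1); cv2.putText(im,str(u),(x-10,16),0,.35,(0,0,255),1)
    for v in range(-(-v0//10)*10,v0+h,10):
        y=int((v-v0+.5)*s); cv2.line(im,(0,y),(6,y),(0,0,255),1); cv2.putText(im,str(v),(8,y+4),0,.35,(0,0,255),1)
    return im
E
python3 - <<'E'
from h import *
p=np.load("pics/top0p.npy")
cv2.imwrite("pics/c1.png",crop(p,230,120,106,110,5.4)); 
q=np.load("pics/side0p.npy")
a=crop(p,125,168,66,62,6); b=crop(q,175,305,120,110,3.35)
b=b[:a.shape[0],:400]; im=np.zeros((372,800,3),np.uint8); im[:,:396]=a; im[:b.shape[0],396:396+b.shape[1]]=b[:, :404]
cv2.imwrite("pics/c2.png",im)
d=np.load("pics/top0.npy"); print(d[195:212:2,130:165:3].round(0))
E
```

```text
[[1335. 1280. 1280. 1281. 1279. 1276. 1277. 1205. 1211. 1277. 1280. 1293.]
 [1339. 1336. 1280. 1277. 1278. 1276. 1203. 1209. 1203. 1208. 1276. 1284.]
 [1337. 1333. 1276. 1277. 1281. 1204. 1206. 1205. 1207. 1207. 1281. 1287.]
 [1329. 1332. 1279. 1278. 1205. 1208. 1203. 1203. 1203. 1206. 1278. 1282.]
 [1330. 1335. 1274. 1208. 1205. 1205. 1204. 1203. 1208. 1277. 1272. 1274.]
 [1337. 1335. 1203. 1203. 1202. 1207. 1205. 1207. 1274. 1280. 1277. 1278.]
 [1328. 1206. 1203. 1205. 1205. 1202. 1206. 1252. 1272. 1278. 1280. 1269.]
 [1202. 1203. 1204. 1204. 1203. 1202. 1233. 1251. 1270. 1281. 1275. 1279.]
 [1203. 1200. 1204. 1202. 1205. 1271. 1253. 1265. 1268. 1277. 1275. 1272.]]
```

View pics/c1.png

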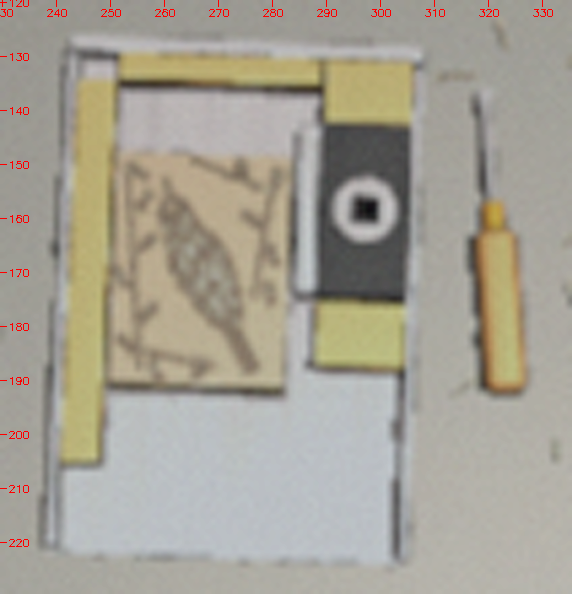

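View pics/c2.png

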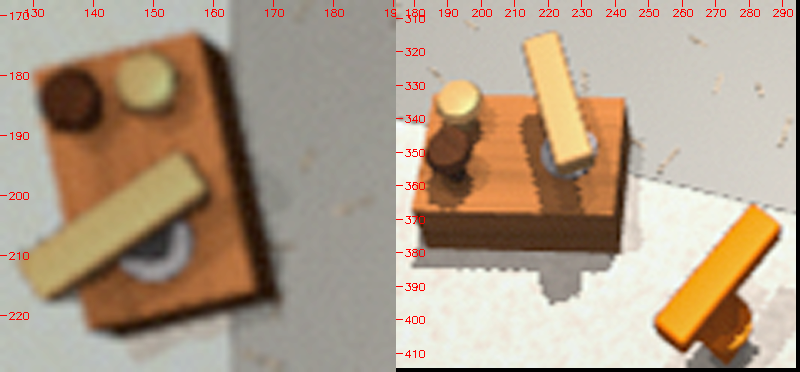

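The beech-bar key stands in the stand's hole (top px 143.5,205; side 222,335). The orange T (top ~116,252; side 270,380) is the look-alike, so the beech one is meant. The block is at top px ~(266,169), the recess at (297,158), and the purple and turquoise blocks are decoys.

```bash
python3 - <<'E'
from h import *
W=lambda u,v,z,n="top":world(n,u,v,z)[:2].round(1)
ang=lambda a,b:np.degrees(np.arctan2(*(b-a)[::-1])).round(2)
print("recess",W(297,158,23)," galley corners FL,FR,NR,NL",W(243.5,127,18),W(308,129,18),W(305,224,18),W(237.5,221.5,18))
print("edge angs", ang(W(248.8,205,19),W(251.3,135,19)),ang(W(305,224,18),W(308,129,18)),ang(W(289,135.5,19),W(251.5,135,19))-90)
print("block FL FR NR NL",W(251,148,26),W(283.5,149,26),W(282.5,192,26),W(249.5,190,26))
for n in("top","side"):
    d=np.load(f"pics/{n}0.npy"); c=env.calibration(n); f=210/np.tan(np.radians(c["vertical_fov"])/2)
    v,u=np.mgrid[:420,:560]; P=np.stack([(u-c["cx"])/f*d,(v-c["cy"])/f*d,d],-1)
    P=P@R.from_rotvec(c["rotation"]).as_matrix().T+c["position"]
    sl=(slice(180,225),slice(122,170)) if n=="top" else (slice(308,360),slice(205,240))
    Q=P[sl].reshape(-1,3); 
    T=Q[(Q[:,2]>112)]; print(n,"bar",len(T),np.median(T[:,2]).round(1),cv2.minAreaRect(T[:,:2].astype(np.float32)),T.mean(0).round(1))
    s=P[190:200,135:140] if n=="top" else P[355:360,200:215]; print("stand z",np.median(s[...,2]))
# flange / hole: ring circle edges in top ~ (152,207)
print("flange c",W(151,207.5,62))
E
```

```text
recess [590.7 -94. ]  galley corners FL,FR,NR,NL [683.4  52.9] [ 673.5 -127.1] [ 407.8 -111.2] [418.8  73.2]
edge angs -2.91 -3.42 -2.0799999999999983
block FL FR NR NL [621.1  32.5] [616.2 -57.3] [496.3 -51.7] [503.9  38.5]
top bar 337 127.9 ((402.3632507324219, 138.9788818359375), (405.91717529296875, 75.94636535644531), 71.99026489257812) [448.  286.1 176.6]
stand z 55.23867372633765
side bar 497 127.5 ((342.24493408203125, 480.04193115234375), (23.975265502929688, 507.9006042480469), 32.14339065551758) [448.1 312.1 140.2]
stand z 54.64225219343132
flange c [457.4 298.3]
```

```bash
python3 - <<'E'
from h import *
for n in("top","side"):
    d=np.load(f"pics/{n}0.npy"); c=env.calibration(n); f=210/np.tan(np.radians(c["vertical_fov"])/2)
    v,u=np.mgrid[:420,:560]; P=np.stack([(u-c["cx"])/f*d,(v-c["cy"])/f*d,d],-1)
    P=P@R.from_rotvec(c["rotation"]).as_matrix().T+c["position"]
    Q=P.reshape(-1,3); m=(Q[:,2]>119)&(Q[:,2]<137)&(np.hypot(Q[:,0]-455,Q[:,1]-312)<70)
    T=Q[m]; print(n,"bar",len(T),cv2.minAreaRect(T[:,:2].astype(np.float32)),T.mean(0).round(1))
    e=np.linalg.eigh(np.cov(T[:,:2].T))[1][:,1]; print(np.degrees(np.arctan2(e[1],e[0])))
p=np.load("pics/top0p.npy")[148:169,286:308].astype(int).mean(2)
# quoin head ring: bright or very dark vs quoin grey
b=p>110; vv,uu=np.nonzero(b[4:17,5:18]); print("ring",(uu.min()+uu.max())/2+291,(vv.min()+vv.max())/2+152)
k=np.clip(70-p[7:14,8:15],0,None); g=np.mgrid[:7,:7]; print("hole",(k*g[1]).sum()/k.sum()+294,(k*g[0]).sum()/k.sum()+155)
print(p[6:15,7:16].round())
W=lambda u,v,z:world("top",u,v,z)[:2].round(1)
print(W(270,135.3,19),W(250.5,158,19),W(296.9,158,23))
down=np.array([-3.11871652,-.366287530,.000363502]); M=R.from_rotvec(down).as_matrix(); print(M.round(3))
E
```

```text
top bar 305 ((455.4059753417969, 301.8728332519531), (23.44379234313965, 83.69233703613281), 33.90435028076172) [454.4 300.9 127.6]
123.67005710157065
side bar 470 ((454.4652404785156, 301.52825927734375), (21.999961853027344, 86.18936157226562), 33.822811126708984) [452.6 304.6 127.4]
123.99723829552843
ring 297.5 158.5
hole 297.34085674804237 158.3726393367112
[[ 80. 105. 114. 113. 115. 115. 115. 107.  94.]
 [107. 117. 107.  99. 104. 107. 111. 115. 113.]
 [116. 111.  82.  60.  68.  74.  86. 106. 116.]
 [116. 103.  64.  27.  27.  24.  36.  93. 117.]
 [117. 101.  61.  27.  18.  10.  28.  95. 118.]
 [115.  96.  56.  25.  21.  14.  32.  95. 118.]
 [116.  96.  62.  43.  40.  33.  41.  97. 117.]
 [108. 108.  94.  89.  86.  85.  86. 106. 113.]
 [ 91. 112. 117. 117. 116. 117. 116. 116. 105.]]
[657.7 -20.6] [594.5  34.7] [590.7 -93.7]
[[ 0.973  0.232 -0.   ]
 [ 0.232 -0.973  0.001]
 [-0.    -0.001 -1.   ]]
```

```bash
cat >> h.py <<'E'
YAW=np.radians(-2.9); REC=np.array([590.0,-94.4]); C,S=np.cos(YAW),np.sin(YAW); G=np.array([[C,-S],[S,C]])
def gal(x,y): return REC+G@(np.array([x,y])-[35,-70])
def ori(deg):  # tool down, finger closing line at deg in world
    a=np.radians(deg); y=np.array([np.cos(a),np.sin(a),0]); z=np.array([0,0,-1.])
    return R.from_matrix(np.stack([np.cross(y,z),y,z],1)).as_rotvec()
def P(xy,z): return np.array([xy[0],xy[1],z])
def st(t=""): print(t,"t",round(env.get_time_s(),2),"pos",env.get_eef_pos().round(1),"F",np.round(env.get_wrist_force(),1),"M",np.round(env.get_moment(),2),"gap",round(env.get_finger_gap(),3))
E
python3 - <<'E'
from h import *
o=ori(-92.9)
env.gripper_to(0.5)
env.reach(P(gal(-92,13),90),o); st()
env.line_to(P(gal(-92,13),9),speed=120); st()
r=env.line_to(P(gal(-24,13),9),speed=60,f_stop=8); st(r)
p=env.get_eef_pos()[:2]; print("galley",G.T@(p-REC)+[35,-70], env.get_qpos().round(2))
E
```

```text
t 3.13 pos [467.6  -5.8  90.1] F [-0.2 -0.8  0.4] M [-0.02  0.02  0.01] gap 0.498
 t 3.96 pos [467.8  -5.    9.5] F [-0.9 -0.6 -0.1] M [ 0.05 -0.04 -0.03] gap 0.498
True t 4.88 pos [526.8  -7.8   8.3] F [ 0.3 -0.8 -0.1] M [-0.03  0.    0.03] gap 0.496
galley [-32.45457857  13.25315802] [ 0.51  0.41 -0.67  1.96  0.32  0.89 -1.95]
```

```bash
python3 - <<'E'
from h import *
r=env.line_to(P(gal(-20,13),9),speed=40,f_stop=18); st(r)
p=env.get_eef_pos()[:2]; print("galley",G.T@(p-REC)+[35,-70])
env.line_to(P(gal(-60,13),9),speed=150)
env.line_to(P(gal(-60,13),150),speed=250); st()
env.gripper_to(1.0)
env.reach(P((455,301.5),150),ori(33.9)); st(); print(env.get_qpos().round(2))
p,d=env.snapshot("top"); q,_=env.snapshot("side")
a=crop(p,235,120,80,100,5); b=crop(q,175,280,80,100,5)
cv2.imwrite("pics/c3.png",np.hstack([a,b]))
E
```

```text
True t 5.1 pos [526.8  -8.    7.5] F [ 0.4 -0.3 -0.8] M [-0.03 -0.04  0.02] gap 0.505
galley [-32.48095935  13.09078201]
 t 6.15 pos [499.4  -6.9 149.6] F [ 0.6 -1.  -0.1] M [0.   0.02 0.02] gap 0.496
 t 7.92 pos [455.6 300.5 149.8] F [-0.2 -0.1  0.4] M [-0.04  0.01 -0.05] gap 1.0
[ 0.28  0.4  -1.14  1.78  0.38  1.21 -0.38]
```

View pics/c3.png

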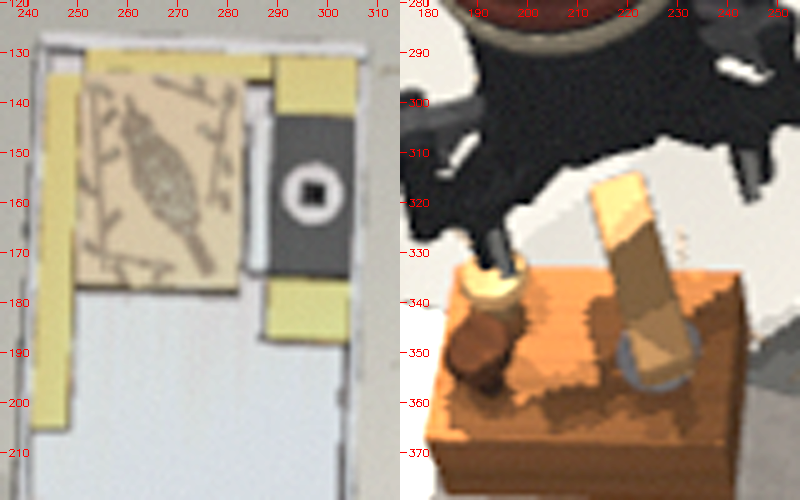

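The block is home: no gap at the head stick (px row ~134). The open fingers straddle the beech bar at side px (223,335).

```bash
python3 - <<'E'
from h import *
env.line_to(P((455,301.5),99),speed=100,f_stop=15); st()
env.gripper_to(0.0,70); st("grip"); print(env.get_finger_force())
env.line_to(P((455,301.5),215),speed=120); st("lift"); print(env.get_qpos().round(2))
p,d=env.snapshot("top"); q,_=env.snapshot("side")
cv2.imwrite("pics/c4.png",np.hstack([crop(p,100,160,100,80,4),crop(q,170,220,100,160,4)[:, :][::1][:640]][0:1] + [cv2.copyMakeBorder(crop(q,170,270,100,80,4),0,0,0,0,0)]))
g=env.get_eef_pos(); print(g, pix("side",g-[0,0,91-0]), pix("top",g))
E
```

```text
t 8.68 pos [455.  301.8  99.1] F [-0.   0.6  0.1] M [ 0.07  0.02 -0.04] gap 1.0
grip t 9.28 pos [455.  301.5  99.3] F [-1.2 -1.2  6.7] M [-0.39  0.42  0.01] gap 0.247
68.58705639839172
lift t 10.4 pos [454.7 301.1 214.2] F [ 0.5 -0.6 -2.5] M [-0.03 -0.    0.02] gap 0.245
[ 0.33  0.33 -1.18  1.7   0.32  1.32 -0.32]
[454.6739958  301.19860956 214.19481772] (np.float64(223.15753863248668), np.float64(333.79911400245385)) (np.float64(132.1892382428876), np.float64(201.1694732802832))
```

View pics/c4.png

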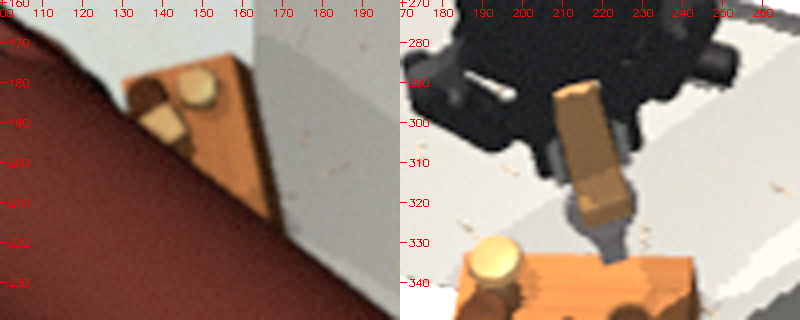

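```bash
python3 - <<'E'
from h import *
env.reach(P(REC,205),ori(-8.6)); st(); print(env.get_qpos().round(2))
env.line_to(P(REC,121),speed=120); st()
p,d=env.snapshot("top"); q,_=env.snapshot("side")
g=env.get_eef_pos(); u,v=map(int,pix("side",g-[0,0,90]))
print(pix("side",g-[0,0,90]),pix("side",P(REC,23)),pix("top",P(REC,23)))
a=crop(q,u-35,v-40,70,60,8); cv2.imwrite("pics/c5.png",a)
E
```

```text
t 12.04 pos [590.  -92.3 205.3] F [ 0.  -0.4 -1.6] M [ 0.03 -0.03  0.02] gap 0.245
[ 1.    0.52 -1.24  1.59  0.5   1.39 -0.44]
 t 12.89 pos [590.5 -94.2 121.7] F [-0.1 -1.3 -1.5] M [-0.06 -0.05 -0.03] gap 0.244
(np.float64(228.17207504161945), np.float64(208.41705359309947)) (np.float64(228.74075896719836), np.float64(210.72105123409733)) (np.float64(297.1574622449118), np.float64(158.2392973728833))
```

View pics/c5.png

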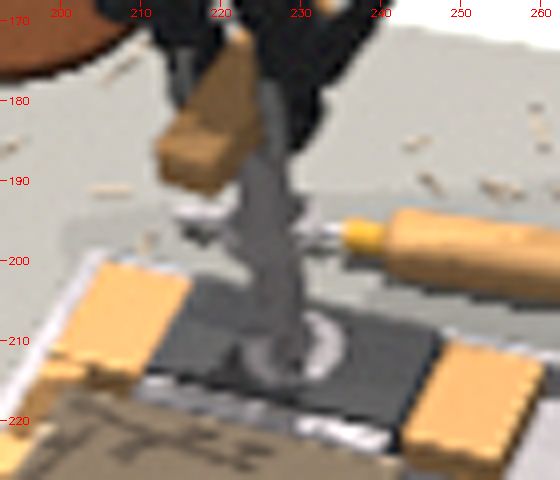

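The tip is over the screw head (ring centre ~px 229,211; tip merges with the dark recess at ~228.6,212). I'll lower by touch.

```bash
cat >> h.py <<'E'
def xy(): return env.get_eef_pos()[:2]
E
python3 - <<'E'
from h import *
r=env.line_to(P(REC,95),speed=40,f_stop=8); st(r)
env.hold(0.2); st()
E
```

```text
True t 13.57 pos [589.9 -94.3  97.1] F [-1.1 -0.3  6.8] M [-0.06  0.41  0.  ] gap 0.248
 t 13.78 pos [589.8 -94.4  97.2] F [-1.  -0.5  7.9] M [-0.07  0.35  0.03] gap 0.239
```

```bash
python3 - <<'E'
from h import *
p=P(REC,96.5)
for yaw in (-16,-24,-32,-40,-44,-47,-50):
    env.line_to(p,ori(yaw)); m=[env.get_moment()[2] for _ in range(5)]
    y=R.from_rotvec(env.get_orientation()).as_matrix()[:,1]
    print(yaw,np.degrees(np.arctan2(y[1],y[0])).round(2),np.mean(m).round(3),np.std(m).round(3),end=" "); st()
print(env.get_qpos().round(2))
E
```

```text
-16 -16.04 0.062 0.0  t 14.05 pos [590.  -94.3  97.1] F [-4.3 -0.   9.5] M [-0.09  1.24  0.06] gap 0.246
-24 -24.03 -0.035 0.0  t 14.34 pos [590.  -94.4  97.1] F [-3.9  0.2  8.9] M [-0.02  1.16 -0.04] gap 0.24
-32 -32.03 0.023 0.0  t 14.63 pos [590.1 -94.4  97.1] F [-2.9 -0.4  8.5] M [-0.13  1.02  0.02] gap 0.246
-40 -40.04 0.044 0.0  t 14.93 pos [590.2 -94.5  97.1] F [-3.1 -0.9  7.8] M [-0.21  0.92  0.04] gap 0.245
-44 -44.03 0.085 0.0  t 15.18 pos [590.2 -94.6  97.1] F [-3.1 -0.9  8.1] M [-0.26  0.84  0.09] gap 0.244
-47 -47.02 0.085 0.0  t 15.43 pos [590.3 -94.6  97.1] F [-2.9 -1.1  8.9] M [-0.34  0.86  0.09] gap 0.244
-50 -50.02 0.071 0.0  t 15.68 pos [590.3 -94.7  97.1] F [-2.6 -0.8  8.6] M [-0.33  0.87  0.07] gap 0.241
[ 0.86  0.54 -1.01  1.71  0.49  1.17 -1.15]
```

```bash
cat >> h.py <<'E'
def mz(n=8):
    m=[]
    for _ in range(n): env.hold(0.03); m.append(env.get_moment()[2])
    return np.mean(m)
def yawdeg():
    y=R.from_rotvec(env.get_orientation()).as_matrix()[:,1]; return np.degrees(np.arctan2(y[1],y[0]))
E
python3 - <<'E'
from h import *
p=P(REC,96.5)
print(mz())
for yaw in (-53,-55,-57,-58,-59,-60,-61,-62,-63):
    env.line_to(p,ori(yaw)); m=mz(); print(yaw,yawdeg().round(2),m.round(3)); 
    if m>0.22: break
st()
E
```

```text
0.08105327001802329
-53 -53.0 0.064
-55 -55.01 0.095
-57 -57.01 0.078
-58 -58.01 0.109
-59 -59.01 0.111
-60 -60.01 0.108
-61 -61.01 0.113
-62 -62.01 0.116
-63 -63.01 0.133
 t 20.59 pos [590.3 -95.   97.1] F [-2.5 -2.4  8.1] M [-0.54  0.83  0.13] gap 0.244
```

```bash
python3 - <<'E'
from h import *
p=P(REC,96.5)
for yaw in (-64,-65,-66,-67,-68):
    env.line_to(p,ori(yaw)); m=mz(); print(yaw,yawdeg().round(2),m.round(3)); 
    if m>0.19: break
st()
E
```

```text
-64 -64.01 0.158
-65 -65.0 0.177
-66 -66.0 0.222
 t 22.14 pos [590.3 -95.   97.1] F [-2.3 -1.8  8.2] M [-0.56  0.79  0.21] gap 0.245
```

```bash
python3 - <<'E'
from h import *
p=P(REC,96.5)
env.line_to(p,ori(-67.3)); print(yawdeg().round(2),mz(10).round(3)); env.hold(0.3)
for y in (-64,-61,-58.5): env.line_to(p,ori(y)); print(y,mz(4).round(3))
st("before lift")
r=env.line_to(P(xy(),130),speed=60,f_stop=25); st(r)
E
```

```text
-67.3 0.271
-64 0.094
-61 0.017
-58.5 -0.003
before lift t 24.18 pos [590.4 -94.8  97.1] F [-3.  -1.6  7. ] M [-0.43  0.63 -0.01] gap 0.246
False t 24.88 pos [590.3 -94.8 129.9] F [-0.6  0.6 -2.3] M [0.   0.   0.01] gap 0.245
```

```bash
python3 - <<'E'
from h import *
env.line_to(P(xy(),212),speed=200)
env.reach(P((455,301.5),212),ori(33.9)); st()
p,_=env.snapshot("top"); q,_=env.snapshot("side")
cv2.imwrite("pics/c6.png",np.hstack([crop(p,235,120,80,80,5),crop(q,180,280,80,80,5)]))
r=env.line_to(P((455,301.5),98.5),speed=80,f_stop=8); st(r)
E
```

```text
t 26.99 pos [456.  300.3 211.7] F [ 0.5 -0.9 -1.6] M [-0.03 -0.01 -0.  ] gap 0.243
True t 28.45 pos [454.8 301.5  99.3] F [-0.8 -1.4  6.7] M [-0.25  0.25 -0.01] gap 0.247
```

View pics/c6.png

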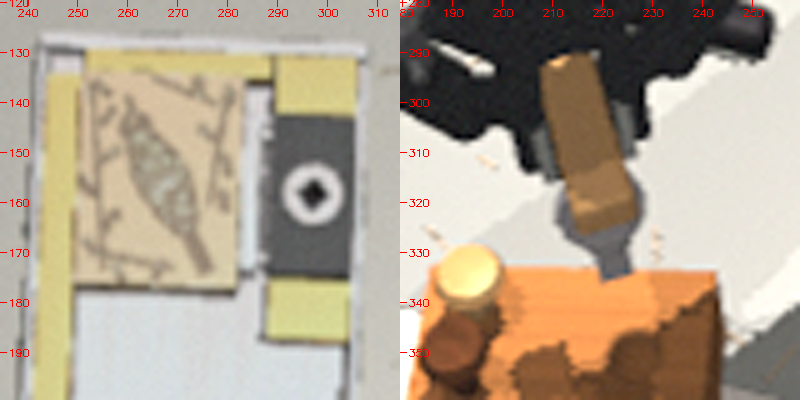

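The jaw now touches the block and the recess has turned to a diamond (px 297,158). The key went down to the same height it was gripped at, so I'll release.

```bash
python3 - <<'E'
from h import *
env.gripper_to(0.6); env.hold(0.2); env.gripper_to(1.0)
env.line_to(P((455,301.5),170),speed=150); st()
env.reach(P((480,30),300),ori(-10)); env.hold(0.3); st()
p,_=env.snapshot("top"); q,_=env.snapshot("side")
cv2.imwrite("pics/c7.png",np.hstack([crop(p,120,165,70,65,5.5),crop(q,175,300,75,65,5.5)]))
E
```

```text
t 30.12 pos [454.9 301.1 169.4] F [ 0.2 -0.2 -1. ] M [ 0.02  0.   -0.02] gap 0.998
 t 31.58 pos [479.9  30.8 299.8] F [-0.1 -0.5  0. ] M [0.03 0.03 0.01] gap 0.999
```

View pics/c7.png

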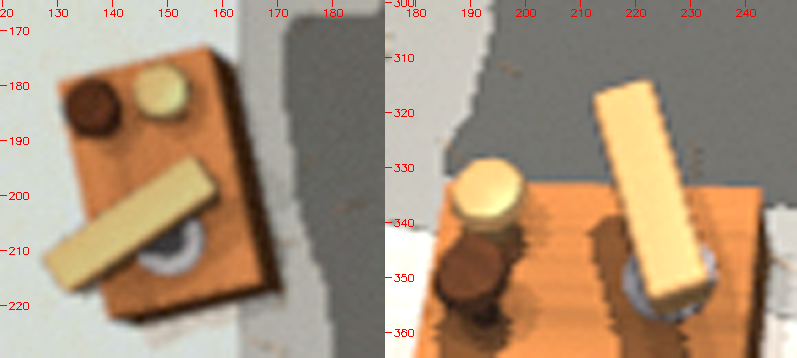

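The key is back as it first stood: bar at top px (143,205), side px (222,335), with the flange on the stand. I'm handing in.

```bash
python3 - <<'E'
from workcell import env
print(env.close_job())
E
```

```text
the job is handed in; nothing more can be done
None
```

I handed the job in after about 32 s: the block is home against the head stick and the quoin is tightened to about 0.94 rad, judged from the rise in turning torque. The key is back in its hole with its flange on the stand; the gouges and the ink tin were not touched.

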